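Put the stray coupling away and shut the stock cabinet

TASK

Put the orange pipe coupling away in the tray of its own colour inside the open stock cabinet, reaching in under the clear roof; the blue one there is already in its tray and stays in it. Then push the cabinet door shut until it is fully home on its catch and stays there by itself. Leave the white and grey couplings and everything else on the bench as they are.

Things in the scene. Friction and masses are not known exactly. Their poses are not given: they have to be found in the camera images.
- cabinet: Dark steel cabinet, 180 deep (x) x 338 wide (y) x 280 mm tall. Origin: centre of its underside; +x to its back; its open front faces its -x, roughly the robot; +y is left from the robot. Inner floor 20 mm up, side walls 4 mm. CLEAR roof sheet over the full depth, underside 276 mm up: trays show through it but a vertical tool cannot reach them. From x = +27 mm back: a 120 mm tall row of stock.
- cabinet_mouth (a point): Centre of the cabinet's front opening, in its front plane, 90 mm ahead of the cabinet's origin (its own -x) and 150 mm above the bench; axes as the cabinet's.
- door (a joint): Angle (rad) of the cabinet's blue steel door about its upright left hinge. 0 = fully shut on its catch; grows as it opens towards the robot; starts at 1.6 to 1.85. Turns easily; in the last 0.06 rad a sprung ball catch at the sill resists (about 11 N at the push point), then below about 0.025 rad it snaps the door home to 0. Let go short of that, the door is pushed back ajar.
- door_hinge (a point): On the door's upright hinge line, in the cabinet's front plane: 90 mm ahead (-x) of and 169 mm left (+y) of the cabinet's origin, 145 mm above the bench. Axes turn with the door (shut: as the cabinet's): -y runs along the panel to its free edge (338 mm), -x is outward. Panel from x = -12 mm (outer face) to 0 (inner face), 14 to 276 mm above the bench.
- door_push (a point): Point on the door's outer face, 210 mm from the hinge and 229 mm above the bench: a good place to push. Axes turn with the door (outward = -x). A 100 mm upright steel bar handle, 35 mm off the outer face, sits lower and nearer the free edge: 305 mm from the hinge, 49 to 149 mm above the bench.
- tray_orange: Fixed orange open plastic tray on the cabinet's floor, just inside the mouth, 100 (x) x 130 (y) x 30 mm tall, walls and floor 4 mm. Origin: centre of its underside (20 mm above the bench), 35 mm ahead (-x) of the cabinet's centre and 70 mm to its left or right; axes as the cabinet's.
- tray_blue: Same as the orange tray but blue, on the other side of the cabinet (left and right may swap).
- fit_orange: Loose orange plastic pipe coupling with two thin white bands, upright on the bench: a cylinder 32 mm in diameter, 45 mm tall, 60 g. Origin: centre of its lower end, z along its axis.
- fit_orange_center (a point): Middle of the orange coupling, 22.5 mm above its lower end.
- fit_blue: Loose blue pipe coupling, same size, already put away: it stands in the middle of the blue tray and stays in it. Origin: centre of its lower end.
- fit_blue_center (a point): Middle of the blue coupling, 22.5 mm above its lower end.
- fit_grey: A grey coupling of the same size, upright among the others; bystander, stays where it is. Origin: centre of its lower end.
- fit_white: A white coupling of the same size, upright among the others; bystander, stays where it is. Origin: centre of its lower end.
- tee: White plastic pipe tee lying on the bench, 70 mm long, 34 mm pipe; bystander. Origin: under its middle.
- cement_can: Yellow-labelled can, 72 mm in diameter, 100 mm tall; bystander. Origin: centre of its base.
- tape_measure: Yellow tape measure, 70 x 40 x 65 mm tall; bystander. Origin: centre of its underside.
- driver: Screwdriver lying on the bench; bystander. Origin: under its middle.
- spanner: Wrench lying on the bench; bystander. Origin: under its middle.

How it is judged:
On the way, in this order (a step that is already met when the one before it is completed fails the run):
1. with the door still open, the orange coupling rests in the orange tray (and the blue one in the blue tray) (x of fit_orange_center in the frame of tray_orange between -0.048 and 0.048 m and y of fit_orange_center in the frame of tray_orange between -0.063 and 0.063 m and z of fit_orange_center in the frame of tray_orange between 0 and 0.046 m and x of fit_blue_center in the frame of tray_blue between -0.048 and 0.048 m and y of fit_blue_center in the frame of tray_blue between -0.063 and 0.063 m and z of fit_blue_center in the frame of tray_blue between 0 and 0.046 m and linear speed of each of fit_orange, fit_blue below 0.03 m/s and value of joint door above 0.3 rad), for 0.2 s.
2. the door is fully home on its catch (value of joint door below 0.015 rad), for 0.2 s.
At the end, for the whole second after the job is handed in: The orange and the blue coupling rest in the trays of their own colour (middle within the walls and less than 46 mm above the tray's underside), the door is within 0.015 rad of fully shut on its catch, and every bystander is within 40 mm of where it started (x of fit_orange_center in the frame of tray_orange between -0.048 and 0.048 m and y of fit_orange_center in the frame of tray_orange between -0.063 and 0.063 m and z of fit_orange_center in the frame of tray_orange between 0 and 0.046 m and x of fit_blue_center in the frame of tray_blue between -0.048 and 0.048 m and y of fit_blue_center in the frame of tray_blue between -0.063 and 0.063 m and z of fit_blue_center in the frame of tray_blue between 0 and 0.046 m and linear speed of each of fit_orange, fit_blue below 0.03 m/s and value of joint door below 0.015 rad and distance of each of fit_grey, fit_white, tee, cement_can, tape_measure, driver, spanner from where it was at the start of the episode below 0.04 m); the robot touches nothing.
It fails at once if a bystander (white or grey coupling, tee, can, tape measure, screwdriver, wrench) is moved by more than 40 mm (distance of any of fit_grey, fit_white, tee, cement_can, tape_measure, driver, spanner from where it was at the start of the episode above 0.04 m).
It fails at once if a white or grey coupling or the can is knocked over (angle between any of fit_grey, fit_white, cement_can's own z axis and vertical above 0.7 rad).
It also fails if it takes over 72 s, if anything falls off the work surface, if the arm or the gripper's body presses on something with over 40 N, if the wrist force passes 120 N, or if a joint passes its speed limit or range.

ROBOT

A 6-joint arm with a two-finger parallel gripper is mounted at the origin on the work surface. World frame = base frame: x ahead of the robot, y to its left, z up, the work surface at z = 0. Lengths are in m, angles in rad, forces in N, time in s.
With the tool pointing down it reaches from about 0.275 to 0.725 m from the base axis. Payload 15.9 kg.
Tool frame: the origin (TCP) lies on the centre line of the jaws, within the pads' length; the fingertips stand arm.tcp_to_tips ahead of it and the grasp point (between the pads) is the TCP (arm.tcp_to_tips is the distance from the TCP to the fingertips, in m); z points along the fingers, y is the direction in which the jaws open and shut (so a half turn about z gives the same grasp; the last joint's range is limited). The gripper opens to 85 mm and grips with 20 to 120 N. Pads are 22 mm wide; open, the fingers measure 114 mm over their backs; the gripper's body (76 mm by 85 mm) begins 54 mm behind the grasp point. The pads swing forward as they close: fully open they stand 13 mm farther back than shut.
Start: joints at [-1.24, 0.213, -0.034, 1.323, 0, 1.571], TCP at [0.162, -0.473, 0.25] pointing down, gripper open.
Joint ranges: [-2.98, 2.98], [-0.74, 1.72], [-1.14, 1.35], [-2.1, 2.04], [-1.57, 1.44], [-3.14, 3.14]. Speed limits (rad/s): [1.89, 1.89, 2.39, 2.57, 3.14, 3.14].

INTERFACE

Orientations are given as a 3x3 rotation matrix whose columns are the frame's x, y, z axes.
In Python, from station import arm gives the robot as it stands.
- The arm moves only by the tool send_rows, never from a script. Its argument "deltas" is a list of rows, each an object of numbers: "dx", "dy", "dz": the shift along the tool's x, y, z in cm; "wx", "wy", "wz": the turn, a rotation vector about the tool's x, y, z in rad; "grip": the finger opening in cm, from 0 to 8.54. In form: [{"dx": .., "dy": .., "dz": .., "wx": .., "wy": .., "wz": .., "grip": ..}, ...]. A call has 1 to 5 rows; each row is the pose to reach, as a shift and turn from the pose commanded when the call began, along the tool's axes at that moment; what a row does not reach only later rows make up. A row lasts 1/10 s, in which the tool goes at most 50 mm and 8.59 degrees, less where a joint would pass 70% of its speed; a pose out of reach is approached as far as the arm can. A call with a gripper value outside its range is refused whole. The fingers move at their own pace and stop on an object; "squeeze" is the grip in N (left out, the last holds). Time passes only in rows, so rows that repeat a pose let the fingers close. It gives the time, the measured TCP pose, the force and the opening at its end, in the units of the state.
- arm.sense(): the state, without advancing time (a new reading comes with each control period).
- arm.get_image(name): name is "scene" or "top" or "wrist"; returns the picture (480x640x3 uint8, blue, green, red); there is no depth.
- arm.calibration(name): a dict with "fx", "fy", "cx", "cy" (pixels), "R" (3x3) and "t" (3): a world point X has camera coordinates R X + t; the wrist camera has in their place "hand_eye" (4x4, takes a point from camera to tool coordinates, whose origin is the TCP and whose axes are the flange's). Camera axes: x right, y down, z forward; pixel columns grow to the right and rows downward; lengths in m; the calibration is good to about 2 mm. A picture is of the moment at which its call begins: read the wrist's pose just before it. calibration takes no time and is no camera call.
- arm.sign_off(): hands the job in, once; it reports no verdict.
The state is a dict: "time_s": time; "q": joint angles; "joint_velocities": joint speeds; "tau": joint torques, N m; "eef_pos": TCP position; "tool_rot": TCP orientation; "contact_force": force on the tool from outside, world axes, zero at the start; "torque": the same for the moment, N m; "width": opening from 0.0 (shut) to 1.0 (fully open).
Only numpy, scipy, OpenCV 4.12 (cv2) and the standard library are available. Lean on these libraries where they do the work, as an engineer would, in place of code of your own. Each camera call takes 0.05 s, during which the arm holds its last target. There are 200 camera calls.

## Working session

There is one attempt and no reset: what is moved stays moved. The work goes in short steps, Python scripts to look and compute and a tool call to move; the robot and the scene stay as the last step left them, time stands still between calls to the robot, and variables do not carry over. Pictures are saved under pics/ and viewed, about 8 in all and at most 12, crops included, and the job is handed in when it is done.

Besides the shell and the picture viewer there is one more tool, called after "Emit:" as a command line: name --argument value ..., lists and objects as JSON in quotes. send_rows: Moves the arm, as the interface text tells. Its arguments: {"type":"object","properties":{"deltas":{"type":"array"},"squeeze":{"type":"number"}},"required":["deltas"]}

```bash
ls; mkdir -p pics; python3 - <<'E'
from station import arm
import cv2, numpy as np
print(arm.sense()); print(arm.tcp_to_tips)
for n in ("scene","top"):
    cv2.imwrite(f"pics/{n}0.png",arm.get_image(n)); c=arm.calibration(n); print(n,c)
print(arm.calibration("wrist"))
E
```

```text
pics
{'time_s': 0.0, 'q': array([-1.23999896e+00,  2.13355907e-01, -3.50572931e-02,  1.32352495e+00,
       -4.03045234e-05,  1.57081994e+00]), 'joint_velocities': array([-1.95903826e-03,  9.39203389e-04,  1.32473920e-03,  1.15342725e-03,
       -1.31934763e-03, -2.04636733e-05]), 'tau': array([ 1.06883574e-03, -6.86165142e+01,  4.87117982e+01,  1.74490095e-02,
        7.19768445e-05, -1.11390726e-06]), 'eef_pos': array([ 0.16228004, -0.47258331,  0.249817  ]), 'tool_rot': array([[ 9.45791313e-01,  3.24774730e-01, -4.08980483e-04],
       [ 3.24774985e-01, -9.45790712e-01,  1.06682712e-03],
       [-4.03314537e-05, -1.14182245e-03, -9.99999347e-01]]), 'contact_force': array([-0.27860597,  0.04454342, -0.6582387 ]), 'torque': array([ 0.0360888 ,  0.04128504, -0.01203215]), 'width': 0.9989153548673662}
0.019
scene {'fx': 549.3114862918984, 'fy': 549.3114862918984, 'cx': 321.554768622554, 'cy': 235.62111476200008, 'R': array([[ 0.22926138,  0.97333456, -0.00768518],
       [ 0.9212762 , -0.21953413, -0.32102171],
       [-0.31414868,  0.06651771, -0.94704066]]), 't': array([-0.07356978, -0.42386832,  1.64658744])}
top {'fx': 517.2861872269959, 'fy': 517.2861872269959, 'cx': 324.9199780548869, 'cy': 235.53698521866417, 'R': array([[-0.00287197, -0.99998266,  0.00514048],
       [-0.9915363 ,  0.00218041, -0.12981144],
       [ 0.12979798, -0.00546979, -0.99152537]]), 't': array([-0.05444611,  0.51991476,  1.65940683])}
{'fx': 389.35246713657955, 'fy': 389.35246713657955, 'cx': 316.1654923660364, 'cy': 239.69316937329762, 'hand_eye': array([[ 9.30766029e-04, -9.60198539e-01, -2.79316845e-01,
         7.16535931e-02],
       [ 9.99999561e-01,  9.24132458e-04,  1.55432749e-04,
         6.29191063e-04],
       [ 1.08879464e-04, -2.79316867e-01,  9.60198977e-01,
        -1.22883941e-01],
       [ 0.00000000e+00,  0.00000000e+00,  0.00000000e+00,
         1.00000000e+00]])}
```

View pics/scene0.png

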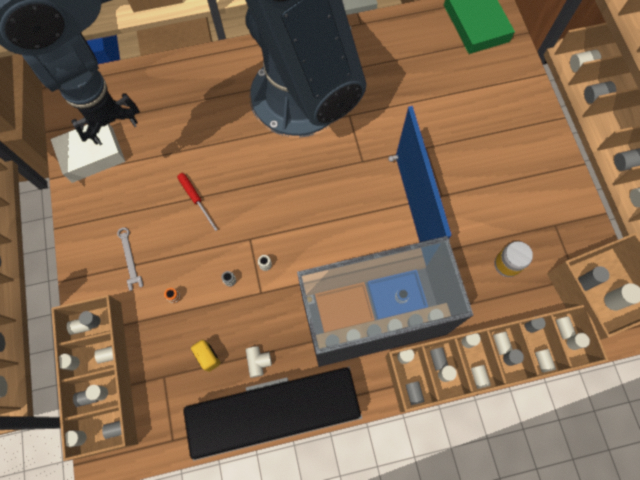

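View pics/top0.png

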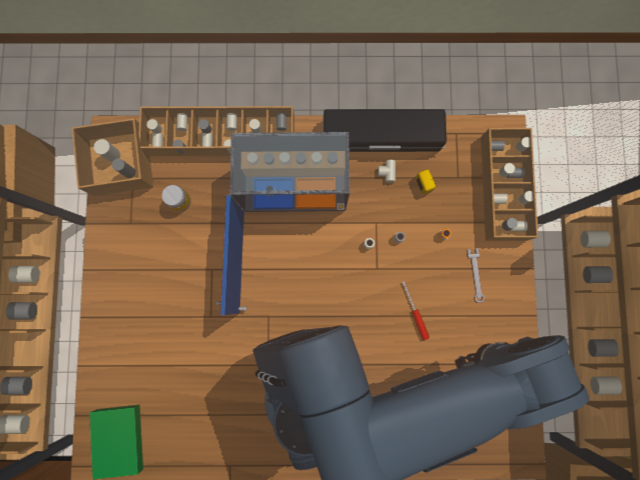

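The scene view shows the cabinet at about (385,300), with the orange tray on the image left (robot's right) and the blue tray with its coupling at (403,296). In the top view, orange is at (446,234), grey at (400,237) and white at (369,243). The open door runs from (235,195) to (232,312). Next I'll measure.

```bash
cat > h.py <<'E'
import cv2, numpy as np
from station import arm
def cam(n):
    c=arm.calibration(n); R=np.array(c["R"]);t=np.array(c["t"]); return c,R,-R.T@t
def ray(n,p):
    c,R,C=cam(n); d=R.T@np.array([(p[0]-c["cx"])/c["fx"],(p[1]-c["cy"])/c["fy"],1.]); return C,d/np.linalg.norm(d)
def plane(n,p,z):
    C,d=ray(n,p); return C+d*(z-C[2])/d[2]
def tri(ps):
    A=np.zeros((3,3));b=np.zeros(3);L=[ray(n,p) for n,p in ps]
    for C,d in L:
        P=np.eye(3)-np.outer(d,d);A+=P;b+=P@C
    X=np.linalg.solve(A,b);return X,[np.linalg.norm(np.cross(X-C,d)) for C,d in L]
def proj(n,X):
    c,R,C=cam(n);v=R@np.asarray(X,float)+np.array(c["t"]);return c["cx"]+c["fx"]*v[0]/v[2],c["cy"]+c["fy"]*v[1]/v[2]
E
python3 - <<'E'
from h import *
for n,(x,y,w,h) in {"top":(210,122,150,112),"scene":(290,230,185,138)}.items():
    im=cv2.imread(f"pics/{n}0.png"); s=800/w if n=="top" else 800/w
    cv2.imwrite(f"pics/{n}_c.png",cv2.resize(im[y:y+h,x:x+w],None,fx=s,fy=s,interpolation=cv2.INTER_CUBIC)[:600])
    print(n,cam(n)[2])
    hsv=cv2.cvtColor(im,cv2.COLOR_BGR2HSV)
    for nm,lo,hi in (("orange",(4,200,140),(14,255,255)),("blue",(105,120,100),(120,255,255))):
        m=cv2.inRange(hsv,lo,hi); k,l,st,ce=cv2.connectedComponentsWithStats(m)
        for i in range(1,k):
            if st[i,4]>20: print(n,nm,st[i],ce[i].round(1), plane(n,ce[i],.04).round(3))
E
```

```text
top [ 0.29997033 -0.04650219  1.71311474]
top orange [297 195  38  12 445] [316.  200.5] [ 0.635 -0.027  0.04 ]
top orange [414 311  12  29  53] [419.  324.6] [ 0.231 -0.355  0.04 ]
top blue [253 195  40  13 509] [272.5 201.1] [0.634 0.116 0.04 ]
top blue [221 196  10 119 444] [225.6 253.4] [0.461 0.267 0.04 ]
scene [ 0.92463977 -0.13097278  1.42274892]
scene blue [ 88  38  16  14 159] [96.1 44.6] [-0.286 -0.557  0.04 ]
scene blue [409 107  42 130 646] [429.6 173.2] [0.358 0.298 0.04 ]
```

View pics/top_c.png

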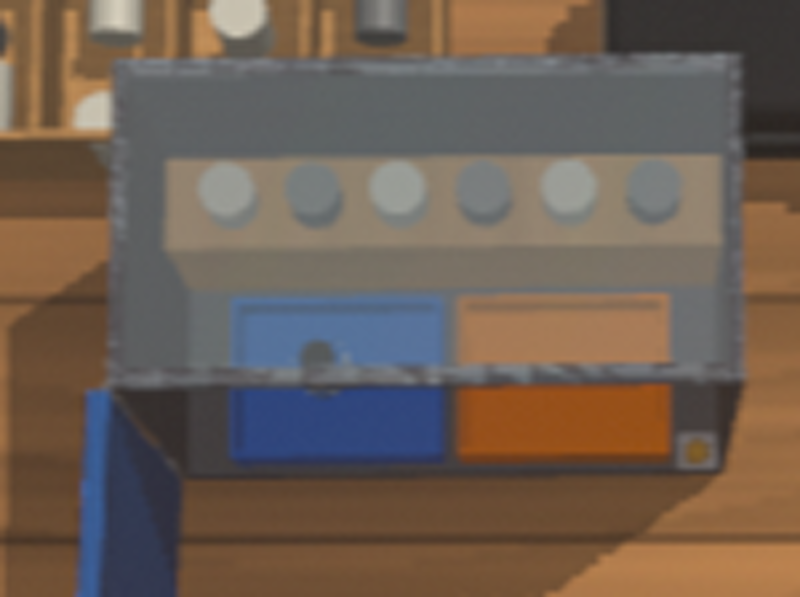

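View pics/scene_c.png

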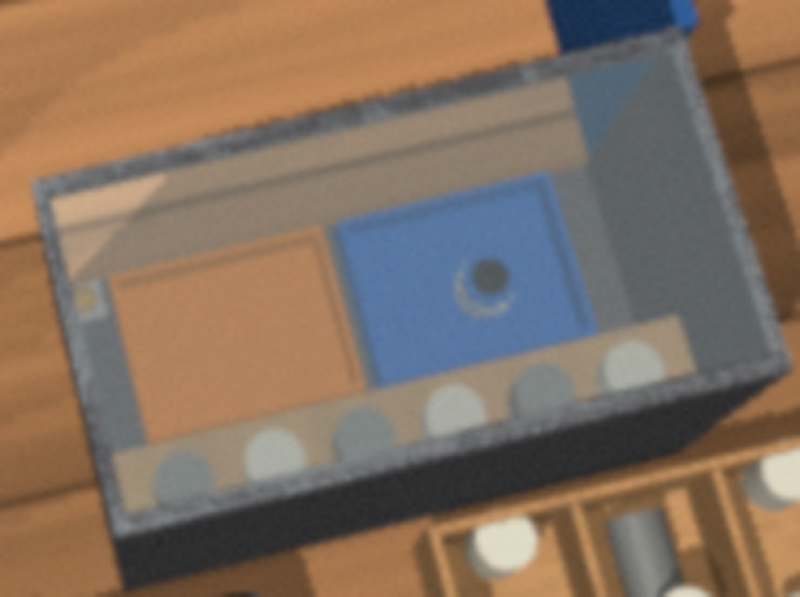

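The crops give clean roof corners (top crop about (110,385), (745,380), (742,55), (113,58)), the tray rims, and the light blue top edge of the door.

```bash
python3 - <<'E'
from h import *
T=lambda u,v:("top",(210+(u+.5)/5.3333-.5,122+(v+.5)/5.3333-.5)); S=lambda u,v:("scene",(290+(u+.5)/4.3243-.5,230+(v+.5)/4.3243-.5))
K={}
for k,a,b in (("FL",T(110,385),S(685,32)),("FR",T(745,380),S(38,182)),("BR",T(742,55),S(118,530)),("BL",T(113,58),S(788,365))):
    print(k,tri([a,b])[0].round(4),np.round(tri([a,b])[1],4),plane(*a,.28).round(3),plane(*b,.28).round(3)); K[k]=(plane(*a,.28)+plane(*b,.28))/2
print("yaw",[np.arctan2(*(K[a]-K[b])[[1,0]])-o for a,b,o in (("FL","FR",np.pi/2),("BL","BR",np.pi/2),("BL","FL",0),("BR","FR",0))],"size",np.linalg.norm(K["FL"]-K["FR"]),np.linalg.norm(K["BL"]-K["FL"]),"centre",sum(K.values())/4)
for a in (T(456,464),T(670,458),T(672,292),T(458,295),S(108,275),S(322,228),S(365,388),S(147,443)): print("tray",a[0],plane(*a,.05).round(3))
ims={n:cv2.imread(f"pics/{n}0.png") for n in("top","scene")}
# door top edge
hsv=cv2.cvtColor(ims["top"],cv2.COLOR_BGR2HSV);m=cv2.inRange(hsv,(105,120,100),(120,255,255));m[:,:218]=0;m[:,250:]=0;m[:194]=0
ys,xs=np.nonzero(m);P=[(xs[ys==v].mean(),v) for v in range(ys.min(),ys.max()+1) if (ys==v).any()]
W=np.array([plane("top",p,.276) for p in P]);f=np.polyfit(W[:,0],W[:,1],1);print("door dy/dx",f,W[0].round(3),W[-1].round(3),np.ptp(np.polyval(f,W[:,0])-W[:,1]))
# coupling masks: not wood-like
for nm,bx in (("orange",{"top":(436,224,20,20),"scene":(158,283,25,25)}),("grey",{"top":(390,227,20,20),"scene":(217,267,25,25)}),("white",{"top":(359,233,20,20),"scene":(252,250,25,25)})):
    ps=[]
    for n,(x,y,w,h) in bx.items():
        c=cv2.cvtColor(ims[n],cv2.COLOR_BGR2HSV)[y:y+h,x:x+w].astype(int)
        mm=(((c[...,0]<11)&(c[...,1]>165)) if nm=="orange" else (c[...,1]<90)).astype(np.uint8)
        k,l,st,ce=cv2.connectedComponentsWithStats(cv2.morphologyEx(mm,cv2.MORPH_CLOSE,np.ones((5,5),np.uint8)));i=1+st[1:,4].argmax();p=ce[i]+[x,y];ps.append((n,p));print(nm,n,st[i],p.round(1),plane(n,p,.03).round(3))
    print(nm,tri(ps)[0].round(4),np.round(tri(ps)[1],4))
crop=[cv2.resize(ims[n][y:y+50,x:x+100],None,fx=6,fy=6,interpolation=cv2.INTER_NEAREST) for n,x,y in (("top",355,210),("scene",155,245))]
cv2.imwrite("pics/fits.png",np.vstack(crop)[:600])
E
```

```text
FL [0.6099 0.2174 0.271 ] [0.0034 0.0034] [0.607 0.212 0.28 ] [0.613 0.218 0.28 ]
FR [ 0.6112 -0.1209  0.2721] [0.0031 0.0031] [ 0.609 -0.124  0.28 ] [ 0.614 -0.118  0.28 ]
BR [ 0.7883 -0.1207  0.2786] [0.003 0.003] [ 0.787 -0.124  0.28 ] [ 0.789 -0.118  0.28 ]
BL [0.7867 0.2152 0.2788] [0.0004 0.0004] [0.786 0.215 0.28 ] [0.787 0.215 0.28 ]
yaw [np.float64(0.0043429439622530985), np.float64(0.004865753772091752), np.float64(-0.001840238194932599), np.float64(0.00028076513276343673)] size 0.3359942935089778 0.17654381241481135 centre [0.69899759 0.04718379 0.28      ]
tray top [0.607 0.041 0.05 ]
tray top [ 0.61 -0.09  0.05]
tray top [ 0.714 -0.091  0.05 ]
tray top [0.712 0.041 0.05 ]
tray scene [ 0.616 -0.087  0.05 ]
tray scene [0.618 0.042 0.05 ]
tray scene [0.716 0.043 0.05 ]
tray scene [ 0.717 -0.088  0.05 ]
door dy/dx [-0.02604547  0.23379829] [0.601 0.218 0.276] [0.272 0.227 0.276] 0.002416716199671265Traceback (most recent call last):
  File "<stdin>", line 19, in <module>
ValueError: attempt to get argmax of an empty sequence
```

```bash
python3 - <<'E'
from h import *
ims={n:cv2.imread(f"pics/{n}0.png") for n in("top","scene")}
for n,(x,y) in {"top":(446,234),"scene":(171,295)}.items(): print(cv2.cvtColor(ims[n],cv2.COLOR_BGR2HSV)[y-6:y+7:2,x-6:x+7:2].tolist())
crop=[cv2.resize(ims[n][y:y+50,x:x+110],None,fx=6,fy=6,interpolation=cv2.INTER_NEAREST) for n,x,y in (("top",355,210),("scene",155,252))]
cv2.imwrite("pics/fits.png",np.vstack(crop)[:600])
E
```

```text
[[[14, 148, 178], [14, 149, 175], [14, 164, 173], [15, 189, 196], [14, 162, 183], [14, 144, 175], [14, 146, 175]], [[14, 102, 183], [13, 142, 176], [15, 198, 183], [11, 120, 100], [15, 182, 160], [14, 170, 192], [14, 146, 175]], [[14, 111, 119], [15, 208, 174], [8, 75, 78], [8, 55, 70], [8, 66, 73], [15, 192, 186], [14, 146, 171]], [[13, 141, 105], [15, 222, 192], [10, 99, 88], [9, 53, 68], [9, 88, 84], [15, 199, 195], [14, 146, 171]], [[14, 117, 105], [14, 184, 125], [15, 215, 192], [14, 185, 163], [15, 203, 188], [14, 154, 189], [14, 145, 169]], [[14, 123, 110], [14, 99, 113], [13, 115, 122], [13, 89, 160], [14, 113, 182], [14, 146, 170], [14, 147, 170]], [[14, 143, 116], [15, 145, 116], [14, 145, 146], [14, 143, 166], [14, 147, 165], [14, 146, 166], [14, 146, 166]]]
[[[13, 149, 194], [12, 187, 211], [11, 187, 179], [12, 196, 182], [11, 194, 202], [12, 152, 154], [14, 141, 112]], [[12, 184, 213], [10, 184, 122], [8, 91, 45], [2, 85, 48], [10, 186, 126], [12, 201, 204], [13, 104, 120]], [[11, 200, 212], [5, 111, 53], [165, 33, 31], [150, 19, 27], [9, 154, 81], [11, 203, 204], [12, 142, 115]], [[12, 199, 219], [9, 158, 79], [150, 10, 26], [174, 36, 35], [11, 192, 133], [11, 204, 200], [13, 111, 115]], [[12, 174, 210], [11, 193, 181], [10, 184, 129], [11, 194, 159], [11, 203, 209], [11, 175, 147], [13, 109, 110]], [[14, 139, 182], [13, 139, 208], [12, 178, 213], [12, 175, 201], [11, 142, 162], [13, 108, 134], [12, 132, 112]], [[14, 138, 183], [13, 130, 180], [14, 106, 187], [13, 114, 165], [11, 114, 147], [13, 106, 149], [13, 106, 137]]]
```

View pics/fits.png

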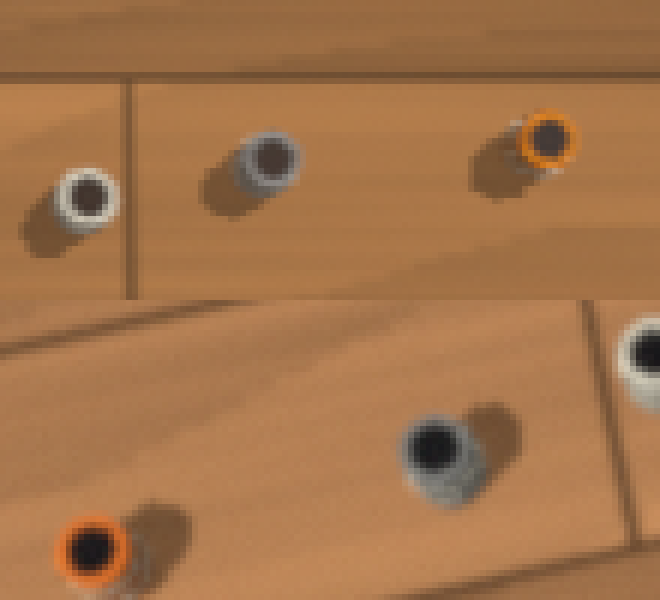

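The crop shows ring tops of the couplings in the top view: orange (445.8,232.8), grey (400,236.2), white (369.2,242.3). In the scene view, orange is at (170,293.2) and grey at (226.8,276.3).

```bash
cat >> h.py <<'E'
from scipy.spatial.transform import Rotation as Ro
def Rt(tilt,az=0.):  # tool z tilt deg below horizontal, azimuth rad, jaws horizontal
    a=np.radians(tilt);s,c=np.sin(a),np.cos(a)
    return Ro.from_euler("z",az).as_matrix()@np.array([[s,0,c],[0,-1,0],[c,0,-s]])
def delta(p,R,s=None):
    s=s or arm.sense();R0=s["tool_rot"];d=R0.T@(np.array(p)-s["eef_pos"])*100
    return d.round(2).tolist(),Ro.from_matrix(R0.T@R).as_rotvec().round(4).tolist()
E
python3 - <<'E'
from h import *
for nm,a,b in (("orange",(445.8,232.8),(170,293.2)),("grey",(400,236.2),(226.8,276.3)),("white",(369.2,242.3),(263.7,260.2))):
    print(nm,plane("top",a,.045).round(4),plane("scene",b,.045).round(4),tri([("top",a),("scene",b)]))
o=(plane("top",(445.8,232.8),.045)+plane("scene",(170,293.2),.045))/2;o[2]=.028
R=Rt(50,-.35); print(delta(o-.12*R[:,2],R), delta(o+[-.08,0.05,.2],R))
E
```

```text
orange [ 0.5265 -0.4496  0.045 ] [ 0.5292 -0.4478  0.045 ] (array([ 0.52733006, -0.4502192 ,  0.03861491]), [np.float64(0.0009209543029319211), np.float64(0.0009209543029320726)])
grey [ 0.5156 -0.3     0.045 ] [ 0.519  -0.2981  0.045 ] (array([ 0.51664368, -0.30010272,  0.03755541]), [np.float64(0.0010462628345211348), np.float64(0.0010462628345210517)])
white [ 0.4959 -0.1995  0.045 ] [ 0.4986 -0.1967  0.045 ] (array([ 0.49665766, -0.19846341,  0.03947432]), [np.float64(0.0015171673147468812), np.float64(0.0015171673147468129)])
([29.35, 4.77, 12.99], [-0.2384, 0.6708, 0.6522]) ([29.41, 2.29, 2.19], [-0.2384, 0.6708, 0.6522])
```

Emit:
send_rows --deltas '[{"dx": 29.35,"dy": 4.8,"dz": 9.0,"wx": -0.238,"wy": 0.671,"wz": 0.652,"grip": 8.5},{"dx": 29.35,"dy": 4.8,"dz": 9.0,"wx": -0.238,"wy": 0.671,"wz": 0.652,"grip": 8.5},{"dx": 29.35,"dy": 4.8,"dz": 9.0,"wx": -0.238,"wy": 0.671,"wz": 0.652,"grip": 8.5},{"dx": 29.35,"dy": 4.8,"dz": 9.0,"wx": -0.238,"wy": 0.671,"wz": 0.652,"grip": 8.5},{"dx": 29.35,"dy": 4.8,"dz": 9.0,"wx": -0.238,"wy": 0.671,"wz": 0.652,"grip": 8.5}]'

```text
time_s: 0.6
eef_pos: [0.3888, -0.4346, 0.1802]
tool_rot: [[0.857, -0.179, 0.484], [-0.132, -0.983, -0.129], [0.499, 0.047, -0.865]]
contact_force: [0.3, -1.1, -0.2]
width: 0.993
```

```bash
python3 - <<'E'
from h import *
s=arm.sense();print(s["q"].round(2),s["eef_pos"],s["tool_rot"].round(2),s["contact_force"])
R=Rt(50,-.35);o=np.array([.528,-.449,.028]);print(delta(o-.12*R[:,2],R))
E
```

```text
[-1.02  0.1  -0.49  0.59  0.35  2.36] [ 0.38880565 -0.43459549  0.18023277] [[ 0.86 -0.18  0.48]
 [-0.13 -0.98 -0.13]
 [ 0.5   0.05 -0.87]] [ 0.31959156 -1.11137026 -0.20420234]
([2.55, -2.66, 8.29], [-0.0592, 0.1708, 0.1661])
```

Emit:
send_rows --deltas '[{"dx": 2.5,"dy": -2.6,"dz": 8.0,"wx": -0.059,"wy": 0.17,"wz": 0.166,"grip": 8.5},{"dx": 2.5,"dy": -2.6,"dz": 8.0,"wx": -0.059,"wy": 0.17,"wz": 0.166,"grip": 8.5},{"dx": 2.5,"dy": -2.6,"dz": 8.0,"wx": -0.059,"wy": 0.17,"wz": 0.166,"grip": 8.5},{"dx": 2.5,"dy": -2.6,"dz": 8.0,"wx": -0.059,"wy": 0.17,"wz": 0.166,"grip": 8.5}]'

```text
time_s: 1.0
eef_pos: [0.4514, -0.4205, 0.1188]
tool_rot: [[0.725, -0.339, 0.599], [-0.262, -0.941, -0.215], [0.637, -0.001, -0.771]]
contact_force: [-0.6, 0.8, -0.5]
width: 0.998
```

```bash
python3 - <<'E'
from h import *
s=arm.sense();print(s["q"].round(2),s["eef_pos"],s["tool_rot"].round(2),s["contact_force"])
R=Rt(50,-.35);o=np.array([.528,-.449,.028]);print(delta(o-.12*R[:,2],R),delta(o,R))
im=arm.get_image("wrist");cv2.imwrite("pics/w1.png",im)
# where we expect orange top ring
H=np.array(arm.calibration("wrist")["hand_eye"]);c=arm.calibration("wrist")
for z in(.0,.045):
    p=s["tool_rot"].T@(np.array([.528,-.449,z])-s["eef_pos"]);v=np.linalg.inv(H)@np.r_[p,1];print(c["cx"]+c["fx"]*v[0]/v[2],c["cy"]+c["fy"]*v[1]/v[2])
E
```

```text
[-0.92  0.14 -0.74  0.08  0.35  2.68] [ 0.45142083 -0.42045135  0.11880796] [[ 0.73 -0.34  0.6 ]
 [-0.26 -0.94 -0.22]
 [ 0.64 -0.   -0.77]] [-0.64058076  0.84461202 -0.45203012]
([0.42, 0.06, 0.21], [-0.0032, 0.0077, 0.0029]) ([0.52, 0.1, 12.21], [-0.0032, 0.0077, 0.0029])
317.63797878746124 248.34629507598626
317.857288343963 220.63059830711185
```

View pics/w1.png

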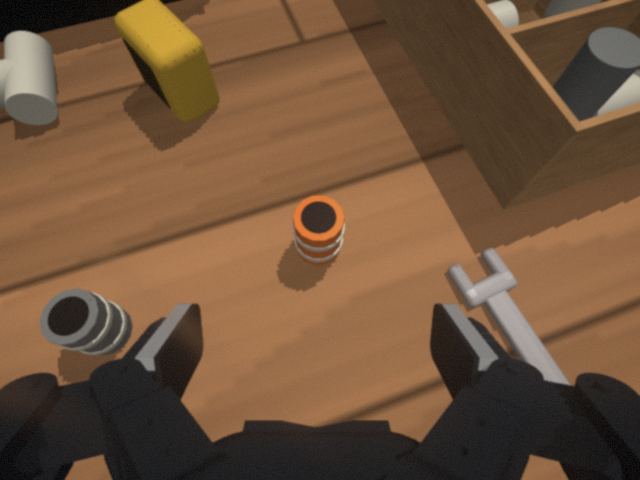

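The wrist view shows the orange ring at (319,218), against a predicted (318,221). The nearest end of the wrench is about 85 mm to the side, so it's clear.

Emit:
send_rows --deltas '[{"dx": 0.2,"dy": 0.05,"dz": 4.0,"wx": -0.003,"wy": 0.008,"wz": 0.003,"grip": 6.5},{"dx": 0.5,"dy": 0.1,"dz": 8.0,"wx": -0.003,"wy": 0.008,"wz": 0.003,"grip": 6.5},{"dx": 0.5,"dy": 0.1,"dz": 11.0,"wx": -0.003,"wy": 0.008,"wz": 0.003,"grip": 6.5},{"dx": 0.5,"dy": 0.1,"dz": 12.2,"wx": -0.003,"wy": 0.008,"wz": 0.003,"grip": 6.5},{"dx": 0.5,"dy": 0.1,"dz": 12.2,"wx": -0.003,"wy": 0.008,"wz": 0.003,"grip": 6.5}]' --squeeze 35

```text
time_s: 1.55
eef_pos: [0.5283, -0.4529, 0.0312]
tool_rot: [[0.719, -0.343, 0.604], [-0.26, -0.939, -0.223], [0.644, 0.003, -0.765]]
contact_force: [-0.8, 0.2, 0.3]
width: 0.761
```

Emit:
send_rows --deltas '[{"dx": 0,"grip": 2.8},{"dx": 0,"grip": 2.8},{"dx": 0,"grip": 2.8},{"dx": 0,"grip": 2.8},{"dx": 0,"grip": 2.8}]' --squeeze 35

```text
invalid input at $.deltas[0]: expected keys dx, dy, dz, wx, wy, wz, grip
```

```bash
python3 - <<'E'
from h import *
s=arm.sense();print(s["q"].round(2),s["eef_pos"],s["contact_force"],s["width"]*8.54)
p=s["eef_pos"];R=s["tool_rot"];print(delta(p+[0,0,.14],R))
cv2.imwrite("pics/w2.png",arm.get_image("wrist"))
E
```

```text
[-0.84  0.42 -0.67 -0.16  0.3   2.76] [ 0.52829487 -0.45291043  0.03119511] [-0.84919448  0.21518149  0.34291048] 6.496663185187524
([9.02, 0.04, -10.71], [0.0, 0.0, 0.0])
```

Emit:
send_rows --deltas '[{"dx": 0,"dy": -0.2,"dz": 0.2,"wx": 0,"wy": 0,"wz": 0,"grip": 2.8},{"dx": 0,"dy": -0.2,"dz": 0.2,"wx": 0,"wy": 0,"wz": 0,"grip": 2.8},{"dx": 0,"dy": -0.2,"dz": 0.2,"wx": 0,"wy": 0,"wz": 0,"grip": 2.8},{"dx": 0,"dy": -0.2,"dz": 0.2,"wx": 0,"wy": 0,"wz": 0,"grip": 2.8},{"dx": 0,"dy": -0.2,"dz": 0.2,"wx": 0,"wy": 0,"wz": 0,"grip": 2.8}]' --squeeze 35

```text
time_s: 2.1
eef_pos: [0.5305, -0.4515, 0.0317]
tool_rot: [[0.717, -0.344, 0.606], [-0.26, -0.939, -0.225], [0.647, 0.004, -0.763]]
contact_force: [-3.8, 1.3, 7.7]
width: 0.359
```

```bash
python3 - <<'E'
from h import *
s=arm.sense();print(s["q"].round(2),s["eef_pos"],s["contact_force"],s["width"]*8.54)
p=s["eef_pos"];R=s["tool_rot"];print(delta(p+[0,0,.14],R))
cv2.imwrite("pics/w2.png",arm.get_image("wrist"))
E
```

```text
[-0.83  0.42 -0.68 -0.17  0.3   2.76] [ 0.53047212 -0.45151574  0.03168079] [-3.79339608  1.25401406  7.74937792] 3.065360445442138
([9.06, 0.06, -10.68], [0.0, 0.0, 0.0])
```

View pics/w2.png

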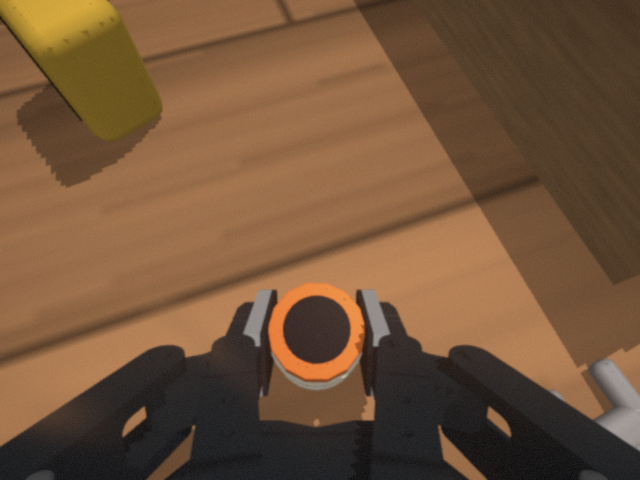

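The coupling is between the pads: the ring is centred at (316,328) and the opening reads 3.07 cm. I'll lift straight up, then plan the carry.

Emit:
send_rows --deltas '[{"dx": 1.3,"dy": 0,"dz": -1.5,"wx": 0,"wy": 0,"wz": 0,"grip": 2.8},{"dx": 3.9,"dy": 0,"dz": -4.6,"wx": 0,"wy": 0,"wz": 0,"grip": 2.8},{"dx": 6.5,"dy": 0,"dz": -7.7,"wx": 0,"wy": 0,"wz": 0,"grip": 2.8},{"dx": 9.1,"dy": 0,"dz": -10.7,"wx": 0,"wy": 0,"wz": 0,"grip": 2.8},{"dx": 9.1,"dy": 0,"dz": -10.7,"wx": 0,"wy": 0,"wz": 0,"grip": 2.8}]'

```text
time_s: 2.65
eef_pos: [0.5327, -0.4528, 0.1786]
tool_rot: [[0.714, -0.343, 0.61], [-0.256, -0.939, -0.229], [0.652, 0.008, -0.758]]
contact_force: [-0.1, -1.8, -0.9]
width: 0.363
```

```bash
python3 - <<'E'
from h import *
s=arm.sense();print(s["q"].round(2),s["eef_pos"],s["contact_force"],s["width"]*8.54)
print(delta([.48,-.06,.17],Rt(50,.25)),delta([.49,-.26,.17],Rt(50,-.05)))
E
```

```text
[-0.83  0.2  -0.51  0.21  0.3   2.76] [ 0.53266585 -0.45284597  0.17857549] [-0.07340525 -1.78997385 -0.90364586] 3.097492464201915
([-14.36, -35.09, -11.58], [0.3946, -0.0096, -0.4529]) ([-8.54, -16.65, -6.38], [0.2005, -0.011, -0.2242])
```

Emit:
send_rows --deltas '[{"dx": -1.7,"dy": -3.3,"dz": -1.3,"wx": 0.04,"wy": -0.002,"wz": -0.045,"grip": 2.8},{"dx": -3.4,"dy": -6.7,"dz": -2.6,"wx": 0.08,"wy": -0.004,"wz": -0.09,"grip": 2.8},{"dx": -5.1,"dy": -10.0,"dz": -3.8,"wx": 0.12,"wy": -0.006,"wz": -0.134,"grip": 2.8},{"dx": -6.8,"dy": -13.3,"dz": -5.1,"wx": 0.16,"wy": -0.008,"wz": -0.18,"grip": 2.8},{"dx": -8.5,"dy": -16.65,"dz": -6.4,"wx": 0.2,"wy": -0.011,"wz": -0.224,"grip": 2.8}]'

```text
time_s: 3.15
eef_pos: [0.4873, -0.2564, 0.1639]
tool_rot: [[0.77, -0.048, 0.637], [-0.042, -0.999, -0.026], [0.637, -0.007, -0.771]]
contact_force: [0.4, 0.1, 0.6]
width: 0.364
```

```bash
python3 - <<'E'
from h import *
s=arm.sense();print(s["q"].round(2),s["eef_pos"],s["contact_force"],s["width"]*8.54)
print(delta([.48,-.06,.17],Rt(50,.25)))
E
```

```text
[-0.69 -0.04 -0.79  0.24  0.4   2.62] [ 0.48731399 -0.25635352  0.16394995] [0.38319968 0.11391755 0.60517354] 3.10793073499381
([-0.99, -19.58, -1.44], [0.1859, 0.0062, -0.2336])
```

Emit:
send_rows --deltas '[{"dx": -0.2,"dy": -3.9,"dz": -0.3,"wx": 0.037,"wy": 0.001,"wz": -0.047,"grip": 2.8},{"dx": -0.4,"dy": -7.8,"dz": -0.6,"wx": 0.074,"wy": 0.002,"wz": -0.093,"grip": 2.8},{"dx": -0.6,"dy": -11.8,"dz": -0.9,"wx": 0.112,"wy": 0.004,"wz": -0.14,"grip": 2.8},{"dx": -0.8,"dy": -15.7,"dz": -1.2,"wx": 0.149,"wy": 0.005,"wz": -0.187,"grip": 2.8},{"dx": -1.0,"dy": -19.6,"dz": -1.4,"wx": 0.186,"wy": 0.006,"wz": -0.234,"grip": 2.8}]'

```text
time_s: 3.65
eef_pos: [0.4809, -0.06, 0.17]
tool_rot: [[0.742, 0.248, 0.623], [0.19, -0.969, 0.159], [0.643, 0.001, -0.766]]
contact_force: [0.8, -0.0, -1.4]
width: 0.366
```

```bash
python3 - <<'E'
from h import *
s=arm.sense();print(s["q"].round(2),s["eef_pos"],s["contact_force"],s["width"]*8.54)
R=Rt(50,.25)
print(delta([.655,-.023,.115],R),delta([.55,-.025,.125],R),delta([.655,-.023,.057],R))
im=arm.get_image("wrist");im2=arm.get_image("scene")
cv2.imwrite("pics/w3.png",np.hstack([cv2.resize(im,(400,300)),cv2.resize(im2[150:390,240:560],(400,300))]))
E
```

```text
[-0.35 -0.22 -0.93  0.25  0.37  2.66] [ 0.48086891 -0.05996268  0.17001805] [ 0.83426163 -0.0471058  -1.40004847] 3.1257922578194766
([10.08, 0.73, 15.65], [0.0004, -0.0003, 0.0006]) ([2.9, -1.68, 8.31], [0.0004, -0.0003, 0.0006]) ([6.35, 0.72, 20.09], [0.0004, -0.0003, 0.0006])
```

View pics/w3.png

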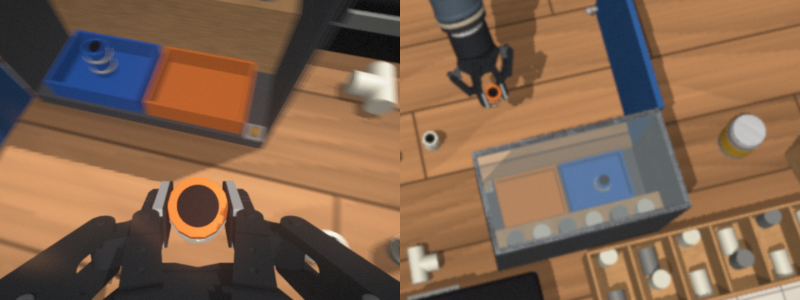

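The coupling is held upright with its ring at (197,208), and the orange tray sits ahead at about (200,90) in the half-scale wrist view. The path in is clear.

Emit:
send_rows --deltas '[{"dx": 1.5,"dy": -0.9,"dz": 4.2,"wx": 0,"wy": 0,"wz": 0,"grip": 2.8},{"dx": 2.9,"dy": -1.7,"dz": 8.3,"wx": 0,"wy": 0,"wz": 0,"grip": 2.8},{"dx": 5.5,"dy": -0.8,"dz": 10.8,"wx": 0,"wy": 0,"wz": 0,"grip": 2.8},{"dx": 8.0,"dy": 0,"dz": 13.3,"wx": 0,"wy": 0,"wz": 0,"grip": 2.8},{"dx": 10.1,"dy": 0.7,"dz": 15.6,"wx": 0,"wy": 0,"wz": 0,"grip": 2.8}]'

```text
time_s: 4.25
eef_pos: [0.6571, -0.0248, 0.1148]
tool_rot: [[0.743, 0.245, 0.623], [0.188, -0.969, 0.157], [0.643, 0.001, -0.766]]
contact_force: [-1.0, -0.2, -0.4]
width: 0.367
```

```bash
python3 - <<'E'
from h import *
s=arm.sense();print(s["q"].round(2),s["eef_pos"],s["contact_force"],s["width"]*8.54)
print(delta([.655,-.023,.058],Rt(50,.25)))
cv2.imwrite("pics/w4.png",arm.get_image("wrist"))
E
```

```text
[-0.15  0.2  -0.7   0.01  0.25  2.83] [ 0.65705141 -0.02483867  0.1148473 ] [-0.99611976 -0.22064026 -0.42101885] 3.1316906606355386
([-3.77, -0.23, 4.26], [0.0017, 0.0002, -0.0013])
```

View pics/w4.png

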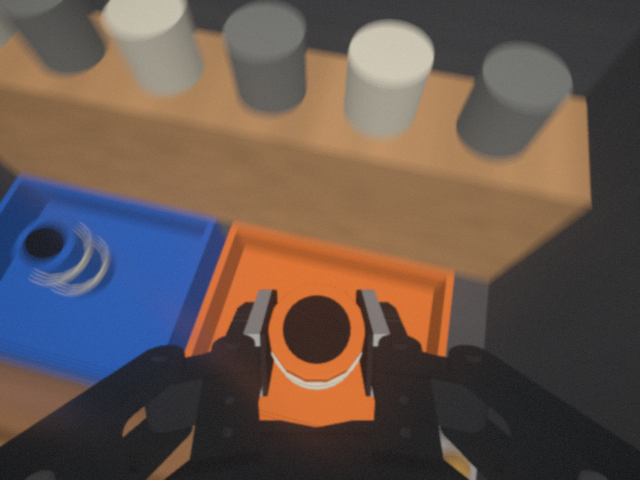

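The coupling is over the middle of the orange tray (ring (316,330), tray spanning about x 200–450). Now I'll lower it.

Emit:
send_rows --deltas '[{"dx": -0.95,"dy": -0.05,"dz": 1.05,"wx": 0,"wy": 0,"wz": 0,"grip": 2.8},{"dx": -1.9,"dy": -0.1,"dz": 2.1,"wx": 0,"wy": 0,"wz": 0,"grip": 2.8},{"dx": -2.8,"dy": -0.15,"dz": 3.2,"wx": 0,"wy": 0,"wz": 0,"grip": 2.8},{"dx": -3.7,"dy": -0.2,"dz": 4.2,"wx": 0,"wy": 0,"wz": 0,"grip": 2.8},{"dx": -3.7,"dy": -0.2,"dz": 4.2,"wx": 0,"wy": 0,"wz": 0,"grip": 2.8}]'

```text
time_s: 4.8
eef_pos: [0.6522, -0.0234, 0.0572]
tool_rot: [[0.745, 0.245, 0.621], [0.188, -0.97, 0.157], [0.64, -0.001, -0.768]]
contact_force: [0.1, 0.1, -0.7]
width: 0.365
```

Emit:
send_rows --deltas '[{"dx": 0,"dy": 0,"dz": 0,"wx": 0,"wy": 0,"wz": 0,"grip": 3.6},{"dx": 0,"dy": 0,"dz": 0,"wx": 0,"wy": 0,"wz": 0,"grip": 4.2},{"dx": 0,"dy": 0,"dz": 0,"wx": 0,"wy": 0,"wz": 0,"grip": 5.0},{"dx": 0,"dy": 0,"dz": 0,"wx": 0,"wy": 0,"wz": 0,"grip": 5.5},{"dx": 0,"dy": 0,"dz": 0,"wx": 0,"wy": 0,"wz": 0,"grip": 5.5}]'

```text
time_s: 5.3
eef_pos: [0.6539, -0.0229, 0.0598]
tool_rot: [[0.742, 0.246, 0.624], [0.188, -0.969, 0.158], [0.643, 0.0, -0.766]]
contact_force: [0.1, -0.7, -0.1]
width: 0.645
```

```bash
python3 - <<'E'
from h import *
s=arm.sense();print(s["q"].round(2),s["eef_pos"],s["contact_force"],s["width"]*8.54)
R=Rt(50,.25);print(delta(s["eef_pos"]-.05*R[:,2],R),delta([.54,-.055,.17],R))
im=arm.get_image("wrist");im2=arm.get_image("scene")
cv2.imwrite("pics/w5.png",np.hstack([cv2.resize(im,(400,300)),cv2.resize(im2[230:350,300:460],(400,300))]))
E
```

```text
[-0.15  0.29 -0.77 -0.15  0.25  2.83] [ 0.65387689 -0.0229463   0.05981619] [ 0.06403045 -0.72948232 -0.10379931] 5.50503627788609
([0.0, 0.01, -5.0], [0.0015, -0.0005, -0.0011]) ([-1.97, 0.31, -16.04], [0.0015, -0.0005, -0.0011])
```

View pics/w5.png

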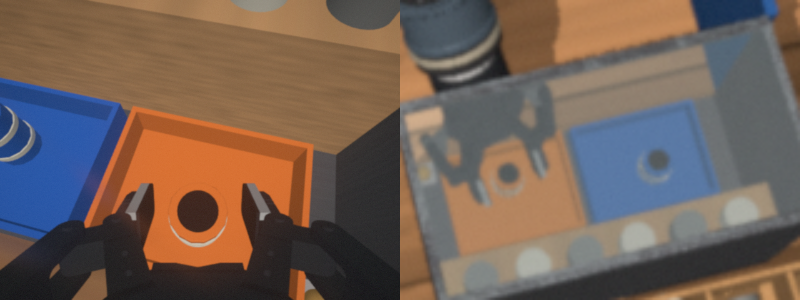

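The coupling is released and standing upright in the orange tray (ring (197,210) in the left panel). The blue one is still in its tray. I'll back out along the way I came in.

```bash
cat >> h.py <<'E'
def rows(poses,grip=None):
    s=arm.sense()
    for p,R in poses:
        d,w=delta(p,R,s);print(dict(zip(("dx","dy","dz","wx","wy","wz"),np.round(d,1).tolist()+np.round(w,3).tolist())))
H=np.array([.609,.216])
def door(th,off=0.,r=.21,z=.24,tilt=70):
    a=np.array([-np.sin(th),-np.cos(th)]);n=np.array([-np.cos(th),np.sin(th)])
    p=H+r*a+(.029+off)*n;return np.r_[p,z],Rt(tilt,-th)@np.diag([-1.,-1,1])
E
python3 - <<'E'
from h import *
R=Rt(50,.25)
rows([(p,R) for p in ([.637,-.027,.08],[.61,-.033,.1],[.57,-.04,.115],[.53,-.05,.125],[.49,-.05,.15])])
E
```

```text
{'dx': -0.0, 'dy': -0.0, 'dz': -2.7, 'wx': 0.001, 'wy': -0.0, 'wz': -0.001}
{'dx': -0.8, 'dy': -0.1, 'dz': -6.0, 'wx': 0.001, 'wy': -0.0, 'wz': -0.001}
{'dx': -3.0, 'dy': -0.4, 'dz': -9.7, 'wx': 0.001, 'wy': -0.0, 'wz': -0.001}
{'dx': -5.5, 'dy': -0.4, 'dz': -13.2, 'wx': 0.001, 'wy': -0.0, 'wz': -0.001}
{'dx': -6.9, 'dy': -1.4, 'dz': -17.6, 'wx': 0.001, 'wy': -0.0, 'wz': -0.001}
```

Emit:
send_rows --deltas '[{"dx": 0,"dy": 0,"dz": -2.7,"wx": 0,"wy": 0,"wz": 0,"grip": 5.5},{"dx": -0.8,"dy": -0.1,"dz": -6.0,"wx": 0,"wy": 0,"wz": 0,"grip": 5.5},{"dx": -3.0,"dy": -0.4,"dz": -9.7,"wx": 0,"wy": 0,"wz": 0,"grip": 5.5},{"dx": -5.5,"dy": -0.4,"dz": -13.2,"wx": 0,"wy": 0,"wz": 0,"grip": 5.5},{"dx": -6.9,"dy": -1.4,"dz": -17.6,"wx": 0,"wy": 0,"wz": 0,"grip": 5.5}]'

```text
time_s: 5.9
eef_pos: [0.487, -0.0502, 0.1488]
tool_rot: [[0.744, 0.245, 0.621], [0.188, -0.969, 0.158], [0.641, -0.001, -0.767]]
contact_force: [-0.3, -0.4, 2.0]
width: 0.644
```

```bash
python3 - <<'E'
from h import *
s=arm.sense();print(s["q"].round(2),s["eef_pos"],s["contact_force"])
im=arm.get_image("top");c=cv2.cvtColor(im[180:215,290:345],cv2.COLOR_BGR2HSV);cv2.imwrite("pics/top1.png",im)
sc=arm.get_image("scene");cv2.imwrite("pics/scene1.png",sc)
# dark bore of orange coupling, expected pixel
print(proj("scene",[.654,-.023,.069]),proj("top",[.654,-.023,.069]))
g=cv2.cvtColor(sc,cv2.COLOR_BGR2GRAY)
u,v=map(int,proj("scene",[.654,-.023,.069]));m=(g[v-15:v+16,u-15:u+16]<85).astype(np.uint8);k,l,st,ce=cv2.connectedComponentsWithStats(m)
for i in range(1,k): print(st[i],ce[i]+[u-15,v-15],plane("scene",ce[i]+[u-15,v-15],.069).round(3))
# pose aims
D=door(1.6,.08,z=.36);print("door target",D[0]);Q=(.40,-.02,.40)
rows([(Q,Rt(80,.6)),(D[0],D[1])])
E
```

```text
[-0.31 -0.18 -0.97  0.17  0.35  2.7 ] [ 0.48702641 -0.05023261  0.14875231] [-0.30135161 -0.36326227  2.03887005]
(np.float64(342.91960059503754), np.float64(300.19308457981697)) (np.float64(314.74401265125437), np.float64(193.08103450028102))
door target [0.40227229 0.33108542 0.36      ]
{'dx': 10.1, 'dy': -5.0, 'dz': -23.8, 'wx': 0.154, 'wy': -0.522, 'wz': -0.322}
{'dx': 14.3, 'dy': -39.0, 'dz': -15.2, 'wx': 0.239, 'wy': -0.893, 'wz': -1.327}
```

```bash
python3 - <<'E'
from h import *
sc=cv2.imread("pics/scene1.png")
cv2.imwrite("pics/scene1c.png",cv2.resize(sc[230:350,300:460],(800,600),interpolation=cv2.INTER_CUBIC))
E
```

```text
(no output)
```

View pics/scene1c.png

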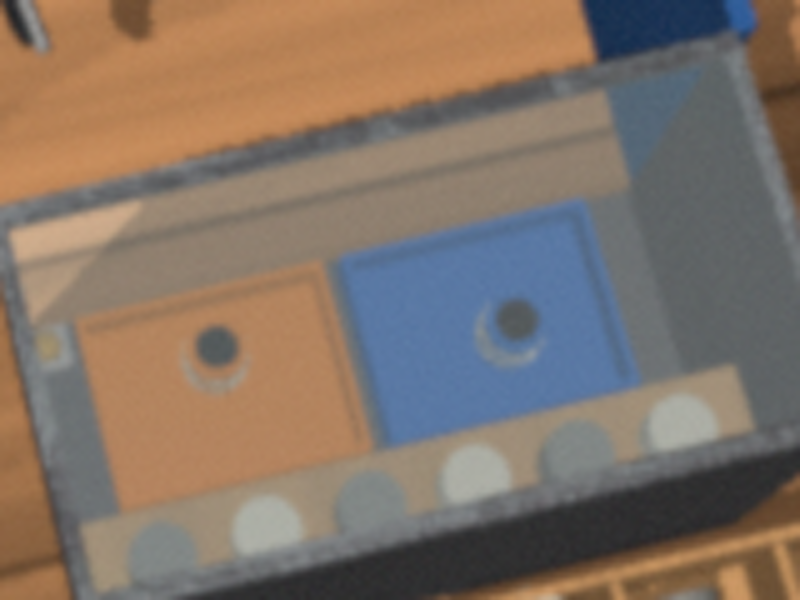

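The orange coupling stands upright in its tray ((215,350) in the crop), and the blue one is unchanged at (515,325). I'll raise the tool and go over to the left of the door.

Emit:
send_rows --deltas '[{"dx": 2.0,"dy": -1.0,"dz": -4.7,"wx": 0.03,"wy": -0.104,"wz": -0.064,"grip": 3},{"dx": 4.0,"dy": -2.0,"dz": -9.4,"wx": 0.062,"wy": -0.209,"wz": -0.129,"grip": 0},{"dx": 6.1,"dy": -3.0,"dz": -14.2,"wx": 0.092,"wy": -0.313,"wz": -0.193,"grip": 0},{"dx": 8.1,"dy": -4.0,"dz": -19.0,"wx": 0.123,"wy": -0.418,"wz": -0.258,"grip": 0},{"dx": 10.1,"dy": -5.0,"dz": -23.8,"wx": 0.154,"wy": -0.522,"wz": -0.322,"grip": 0}]'

```text
time_s: 6.5
eef_pos: [0.447, -0.0341, 0.2851]
tool_rot: [[0.831, 0.472, 0.295], [0.451, -0.882, 0.138], [0.326, 0.018, -0.945]]
contact_force: [1.6, -0.7, -0.4]
width: -0.001
```

```bash
python3 - <<'E'
from h import *
from scipy.spatial.transform import Slerp
s=arm.sense();print(s["q"].round(2),s["eef_pos"],s["contact_force"],s["width"])
D=door(1.6,.08,z=.36);sl=Slerp([0,1],Ro.from_matrix([s["tool_rot"],D[1]]))
rows([(s["eef_pos"]*(1-u)+D[0]*u,sl(u).as_matrix()) for u in np.arange(1,10)/9])
E
```

```text
[-0.21 -0.14 -0.37  1.07  0.2   2.47] [ 0.44702414 -0.03413572  0.28507854] [ 1.56088966 -0.73213971 -0.38661977] -0.0007157151232406146
{'dx': 1.7, 'dy': -3.8, 'dz': -0.4, 'wx': 0.001, 'wy': -0.067, 'wz': -0.119}
{'dx': 3.4, 'dy': -7.6, 'dz': -0.7, 'wx': 0.002, 'wy': -0.135, 'wz': -0.238}
{'dx': 5.1, 'dy': -11.4, 'dz': -1.1, 'wx': 0.003, 'wy': -0.202, 'wz': -0.356}
{'dx': 6.8, 'dy': -15.2, 'dz': -1.5, 'wx': 0.003, 'wy': -0.27, 'wz': -0.475}
{'dx': 8.4, 'dy': -19.0, 'dz': -1.9, 'wx': 0.004, 'wy': -0.337, 'wz': -0.594}
{'dx': 10.1, 'dy': -22.8, 'dz': -2.2, 'wx': 0.005, 'wy': -0.404, 'wz': -0.712}
{'dx': 11.8, 'dy': -26.6, 'dz': -2.6, 'wx': 0.006, 'wy': -0.472, 'wz': -0.831}
{'dx': 13.5, 'dy': -30.4, 'dz': -3.0, 'wx': 0.007, 'wy': -0.539, 'wz': -0.95}
{'dx': 15.2, 'dy': -34.2, 'dz': -3.4, 'wx': 0.008, 'wy': -0.607, 'wz': -1.069}
```

Emit:
send_rows --deltas '[{"dx": 0.7,"dy": -1.3,"dz": -3.3,"wx": 0.001,"wy": -0.067,"wz": -0.119,"grip": 0},{"dx": 1.4,"dy": -2.6,"dz": -6.6,"wx": 0.002,"wy": -0.135,"wz": -0.238,"grip": 0},{"dx": 2.1,"dy": -3.9,"dz": -9.9,"wx": 0.003,"wy": -0.202,"wz": -0.356,"grip": 0},{"dx": 2.1,"dy": -3.9,"dz": -9.9,"wx": 0.003,"wy": -0.202,"wz": -0.356,"grip": 0},{"dx": 2.1,"dy": -3.9,"dz": -9.9,"wx": 0.003,"wy": -0.202,"wz": -0.356,"grip": 0}]'

```text
time_s: 7.0
eef_pos: [0.4181, -0.0036, 0.3834]
tool_rot: [[0.657, 0.74, 0.145], [0.745, -0.666, 0.02], [0.111, 0.095, -0.989]]
contact_force: [-0.2, -0.5, -0.9]
width: 0.004
```

```bash
python3 - <<'E'
from h import *
from scipy.spatial.transform import Slerp
s=arm.sense();print(s["q"].round(2),s["eef_pos"],s["contact_force"],s["width"])
D=door(1.6,.08,z=.37);sl=Slerp([0,1],Ro.from_matrix([s["tool_rot"],D[1]]))
rows([(s["eef_pos"]*(1-u)+D[0]*u,sl(u).as_matrix()) for u in np.arange(1,10)/9])
E
```

```text
[-0.03 -0.07 -0.02  1.48  0.02  2.28] [ 0.41807472 -0.00355094  0.3833636 ] [-0.17263946 -0.47860777 -0.9178795 ] 0.0040314854924025385
{'dx': 2.6, 'dy': -2.6, 'dz': 0.2, 'wx': 0.001, 'wy': -0.045, 'wz': -0.079}
{'dx': 5.3, 'dy': -5.2, 'dz': 0.4, 'wx': 0.002, 'wy': -0.091, 'wz': -0.159}
{'dx': 7.9, 'dy': -7.9, 'dz': 0.6, 'wx': 0.002, 'wy': -0.136, 'wz': -0.238}
{'dx': 10.6, 'dy': -10.5, 'dz': 0.8, 'wx': 0.003, 'wy': -0.181, 'wz': -0.318}
{'dx': 13.2, 'dy': -13.1, 'dz': 1.0, 'wx': 0.004, 'wy': -0.226, 'wz': -0.397}
{'dx': 15.8, 'dy': -15.7, 'dz': 1.2, 'wx': 0.005, 'wy': -0.272, 'wz': -0.476}
{'dx': 18.5, 'dy': -18.4, 'dz': 1.4, 'wx': 0.006, 'wy': -0.317, 'wz': -0.556}
{'dx': 21.1, 'dy': -21.0, 'dz': 1.6, 'wx': 0.006, 'wy': -0.362, 'wz': -0.635}
{'dx': 23.8, 'dy': -23.6, 'dz': 1.8, 'wx': 0.007, 'wy': -0.408, 'wz': -0.714}
```

Emit:
send_rows --deltas '[{"dx": 2.6,"dy": -2.6,"dz": 0.2,"wx": 0.001,"wy": -0.045,"wz": -0.079,"grip": 0},{"dx": 5.3,"dy": -5.2,"dz": 0.4,"wx": 0.002,"wy": -0.09,"wz": -0.159,"grip": 0},{"dx": 7.9,"dy": -7.9,"dz": 0.6,"wx": 0.002,"wy": -0.136,"wz": -0.238,"grip": 0},{"dx": 10.6,"dy": -10.5,"dz": 0.8,"wx": 0.003,"wy": -0.181,"wz": -0.318,"grip": 0},{"dx": 13.2,"dy": -13.1,"dz": 1.0,"wx": 0.004,"wy": -0.226,"wz": -0.397,"grip": 0}]'

```text
time_s: 7.5
eef_pos: [0.4083, 0.1829, 0.3745]
tool_rot: [[0.337, 0.941, 0.025], [0.929, -0.328, -0.173], [-0.155, 0.081, -0.985]]
contact_force: [1.5, -0.5, 0.2]
width: -0.005
```

```bash
python3 - <<'E'
from h import *
from scipy.spatial.transform import Slerp
s=arm.sense();print(s["q"].round(2),s["eef_pos"],s["contact_force"],s["width"])
D=door(1.6,.08,z=.36);sl=Slerp([0,1],Ro.from_matrix([s["tool_rot"],D[1]]))
rows([(s["eef_pos"]*(1-u)+D[0]*u,sl(u).as_matrix()) for u in np.arange(1,5)/4])
E
```

```text
[ 0.53  0.17  0.22  1.68 -0.16  2.45] [0.40828894 0.18290487 0.37446761] [ 1.49398242 -0.48028517  0.15793535] -0.005364743017001213
{'dx': 3.4, 'dy': -1.4, 'dz': -0.3, 'wx': 0.0, 'wy': -0.045, 'wz': -0.079}
{'dx': 6.9, 'dy': -2.8, 'dz': -0.6, 'wx': 0.001, 'wy': -0.09, 'wz': -0.158}
{'dx': 10.3, 'dy': -4.2, 'dz': -0.9, 'wx': 0.001, 'wy': -0.134, 'wz': -0.238}
{'dx': 13.8, 'dy': -5.5, 'dz': -1.2, 'wx': 0.002, 'wy': -0.179, 'wz': -0.317}
```

Emit:
send_rows --deltas '[{"dx": 3.4,"dy": -1.4,"dz": -0.3,"wx": 0,"wy": -0.045,"wz": -0.079,"grip": 0},{"dx": 6.9,"dy": -2.8,"dz": -0.6,"wx": 0.001,"wy": -0.09,"wz": -0.158,"grip": 0},{"dx": 10.3,"dy": -4.2,"dz": -0.9,"wx": 0.001,"wy": -0.134,"wz": -0.238,"grip": 0},{"dx": 13.8,"dy": -5.5,"dz": -1.2,"wx": 0.002,"wy": -0.179,"wz": -0.317,"grip": 0},{"dx": 13.8,"dy": -5.5,"dz": -1.2,"wx": 0.002,"wy": -0.179,"wz": -0.317,"grip": 0}]'

```text
time_s: 8.0
eef_pos: [0.4031, 0.3341, 0.3559]
tool_rot: [[0.022, 1.0, -0.015], [0.938, -0.026, -0.346], [-0.347, -0.006, -0.938]]
contact_force: [-0.0, -0.4, -0.7]
width: -0.002
```

```bash
python3 - <<'E'
from h import *
s=arm.sense();print(s["q"].round(2),s["eef_pos"],s["contact_force"])
rows([door(1.6,.08,z=.3),door(1.6,.08,z=.24),door(1.6,.06),door(1.6,.04),door(1.6,.02)])
E
```

```text
[ 0.82  0.55  0.66  1.96 -0.23  2.45] [0.40308394 0.3341362  0.3558638 ] [-0.00228989 -0.35743551 -0.71032802]
{'dx': 1.6, 'dy': -0.0, 'dz': 5.4, 'wx': -0.005, 'wy': 0.005, 'wz': 0.005}
{'dx': 3.7, 'dy': -0.0, 'dz': 11.0, 'wx': -0.005, 'wy': 0.005, 'wz': 0.005}
{'dx': 1.8, 'dy': -0.0, 'dz': 11.7, 'wx': -0.005, 'wy': 0.005, 'wz': 0.005}
{'dx': -0.0, 'dy': -0.0, 'dz': 12.4, 'wx': -0.005, 'wy': 0.005, 'wz': 0.005}
{'dx': -1.9, 'dy': -0.0, 'dz': 13.0, 'wx': -0.005, 'wy': 0.005, 'wz': 0.005}
```

Emit:
send_rows --deltas '[{"dx": 1.0,"dy": 0,"dz": 2.9,"wx": 0,"wy": 0,"wz": 0,"grip": 0},{"dx": 1.9,"dy": 0,"dz": 5.6,"wx": -0.005,"wy": 0.005,"wz": 0.005,"grip": 0},{"dx": 2.9,"dy": 0,"dz": 8.4,"wx": -0.005,"wy": 0.005,"wz": 0.005,"grip": 0},{"dx": 3.7,"dy": 0,"dz": 11.0,"wx": -0.005,"wy": 0.005,"wz": 0.005,"grip": 0},{"dx": 3.7,"dy": 0,"dz": 11.0,"wx": -0.005,"wy": 0.005,"wz": 0.005,"grip": 0}]'

```text
time_s: 8.5
eef_pos: [0.4022, 0.3255, 0.2426]
tool_rot: [[0.035, 0.999, -0.009], [0.94, -0.035, -0.339], [-0.339, 0.004, -0.941]]
contact_force: [0.0, -0.8, 1.5]
width: 0.003
```

```bash
python3 - <<'E'
from h import *
s=arm.sense();print(s["q"].round(2),s["eef_pos"],s["contact_force"])
rows([door(1.6,.05),door(1.6,.02),door(1.55,0),door(1.45,0),door(1.35,0)])
E
```

```text
[ 0.81  0.48  0.27  1.62 -0.23  2.45] [0.40218938 0.32546029 0.2425503 ] [ 0.04947452 -0.84683904  1.45354422]
{'dx': -2.2, 'dy': 0.0, 'dz': 1.1, 'wx': 0.001, 'wy': -0.003, 'wz': -0.007}
{'dx': -5.0, 'dy': 0.0, 'dz': 2.1, 'wx': 0.001, 'wy': -0.003, 'wz': -0.007}
{'dx': -7.9, 'dy': -0.1, 'dz': 3.1, 'wx': -0.016, 'wy': -0.003, 'wz': -0.054}
{'dx': -9.9, 'dy': -0.1, 'dz': 3.8, 'wx': -0.05, 'wy': -0.003, 'wz': -0.148}
{'dx': -11.9, 'dy': 0.0, 'dz': 4.6, 'wx': -0.084, 'wy': -0.003, 'wz': -0.242}
```

Emit:
send_rows --deltas '[{"dx": -2.2,"dy": 0,"dz": 1.1,"wx": 0,"wy": 0,"wz": 0,"grip": 0},{"dx": -5.0,"dy": 0,"dz": 2.1,"wx": 0,"wy": 0,"wz": 0,"grip": 0},{"dx": -7.9,"dy": -0.1,"dz": 3.1,"wx": -0.016,"wy": -0.003,"wz": -0.054,"grip": 0},{"dx": -9.9,"dy": -0.1,"dz": 3.8,"wx": -0.05,"wy": -0.003,"wz": -0.148,"grip": 0},{"dx": -11.9,"dy": 0,"dz": 4.6,"wx": -0.084,"wy": -0.003,"wz": -0.242,"grip": 0}]'

```text
time_s: 9.0
eef_pos: [0.3992, 0.1988, 0.2435]
tool_rot: [[-0.208, 0.975, 0.081], [0.917, 0.223, -0.329], [-0.339, 0.006, -0.941]]
contact_force: [0.7, 0.3, 0.7]
width: -0.001
```

```bash
cat >> h.py <<'E'
def door_angle():
    im=arm.get_image("top");hsv=cv2.cvtColor(im,cv2.COLOR_BGR2HSV);m=cv2.inRange(hsv,(105,120,100),(120,255,255));m[:,:150]=0;m[:,420:]=0;m[:150]=0
    k,l,st,ce=cv2.connectedComponentsWithStats(m)
    for i in range(1,k):
        if st[i,4]<40: continue
        ys,xs=np.nonzero(l==i);W=np.array([plane("top",p,.276)[:2] for p in zip(xs,ys)]);vx,vy,_,_=cv2.fitLine(W.astype(np.float32),cv2.DIST_L2,0,.01,.01).ravel()
        print("blue",st[i].tolist(),"angle",round(float(np.arctan2(abs(vx),-vy*np.sign(-vx) if vx else 1)),3),W.min(0).round(3),W.max(0).round(3))
E
python3 - <<'E'
from h import *
s=arm.sense();print(s["q"].round(2),s["eef_pos"],s["contact_force"])
door_angle()
rows([door(t) for t in (1.25,1.15,1.05,.95,.85)])
E
```

```text
[ 0.67  0.22 -0.1   1.41 -0.31  2.04] [0.39919659 0.19875223 0.24353192] [0.68619161 0.31065882 0.73872304]
blue [253, 195, 40, 13, 510] angle 3.139 [0.57  0.038] [0.604 0.149]
blue [227, 196, 27, 116, 486] angle 1.354 [0.279 0.144] [0.601 0.222]
{'dx': -1.7, 'dy': -0.3, 'dz': 1.0, 'wx': -0.025, 'wy': -0.002, 'wz': -0.086}
{'dx': -3.6, 'dy': -0.3, 'dz': 1.7, 'wx': -0.059, 'wy': -0.002, 'wz': -0.18}
{'dx': -5.6, 'dy': -0.0, 'dz': 2.4, 'wx': -0.093, 'wy': -0.001, 'wz': -0.274}
{'dx': -7.6, 'dy': 0.4, 'dz': 3.2, 'wx': -0.127, 'wy': -0.001, 'wz': -0.368}
{'dx': -9.5, 'dy': 1.0, 'dz': 3.8, 'wx': -0.161, 'wy': -0.001, 'wz': -0.462}
```

Top-view mask gives the door at 1.35 rad, matching the command, so I'll keep sweeping.

Emit:
send_rows --deltas '[{"dx": -1.7,"dy": -0.3,"dz": 1.0,"wx": -0.025,"wy": -0.002,"wz": -0.086,"grip": 0},{"dx": -3.6,"dy": -0.3,"dz": 1.7,"wx": -0.059,"wy": -0.002,"wz": -0.18,"grip": 0},{"dx": -5.6,"dy": 0,"dz": 2.4,"wx": -0.093,"wy": -0.001,"wz": -0.274,"grip": 0},{"dx": -7.6,"dy": 0.4,"dz": 3.2,"wx": -0.127,"wy": -0.001,"wz": -0.368,"grip": 0},{"dx": -9.5,"dy": 1.0,"dz": 3.8,"wx": -0.161,"wy": -0.001,"wz": -0.462,"grip": 0}]'

```text
time_s: 9.55
eef_pos: [0.4315, 0.1014, 0.2401]
tool_rot: [[-0.616, 0.755, 0.224], [0.709, 0.656, -0.258], [-0.342, -0.0, -0.94]]
contact_force: [-0.2, 1.3, -0.3]
width: -0.002
```

```bash
python3 - <<'E'
from h import *
s=arm.sense();print(s["q"].round(2),s["eef_pos"],s["contact_force"])
door_angle()
rows([door(t) for t in (.75,.65,.55,.45,.35)])
E
```

```text
[ 0.45  0.   -0.35  1.13 -0.34  1.29] [0.43154726 0.10142309 0.24013408] [-0.15153434  1.33911122 -0.32767197]
blue [253, 195, 40, 13, 508] angle 3.141 [0.57  0.038] [0.604 0.149]
blue [229, 196, 76, 92, 391] angle 0.883 [0.345 0.004] [0.601 0.216]
{'dx': -2.0, 'dy': -0.2, 'dz': 0.8, 'wx': -0.034, 'wy': 0.001, 'wz': -0.092}
{'dx': -4.0, 'dy': -0.2, 'dz': 1.5, 'wx': -0.068, 'wy': 0.001, 'wz': -0.186}
{'dx': -5.9, 'dy': 0.0, 'dz': 2.2, 'wx': -0.102, 'wy': 0.001, 'wz': -0.28}
{'dx': -7.9, 'dy': 0.5, 'dz': 3.0, 'wx': -0.136, 'wy': 0.001, 'wz': -0.374}
{'dx': -9.8, 'dy': 1.1, 'dz': 3.6, 'wx': -0.171, 'wy': 0.001, 'wz': -0.468}
```

Emit:
send_rows --deltas '[{"dx": -2.0,"dy": -0.2,"dz": 0.8,"wx": -0.034,"wy": 0.001,"wz": -0.092,"grip": 0},{"dx": -4.0,"dy": -0.2,"dz": 1.5,"wx": -0.068,"wy": 0.001,"wz": -0.186,"grip": 0},{"dx": -5.9,"dy": 0,"dz": 2.2,"wx": -0.102,"wy": 0.001,"wz": -0.28,"grip": 0},{"dx": -7.9,"dy": 0.5,"dz": 3.0,"wx": -0.136,"wy": 0.001,"wz": -0.374,"grip": 0},{"dx": -9.8,"dy": 1.1,"dz": 3.6,"wx": -0.171,"wy": 0.001,"wz": -0.468,"grip": 0}]'

```text
time_s: 10.1
eef_pos: [0.5085, 0.0295, 0.2399]
tool_rot: [[-0.88, 0.35, 0.32], [0.329, 0.937, -0.119], [-0.341, 0.001, -0.94]]
contact_force: [-0.5, 1.0, -0.3]
width: -0.001
```

```bash
python3 - <<'E'
from h import *
s=arm.sense();print(s["q"].round(2),s["eef_pos"],s["contact_force"])
door_angle()
rows([door(t) for t in (.27,.2,.14,.09,.06)])
E
```

```text
[ 0.16 -0.03 -0.39  0.9  -0.17  0.49] [0.50846672 0.02954667 0.23987897] [-0.51194299  1.03707609 -0.29016839]
blue [230, 195, 110, 47, 919] angle 0.426 [ 0.473 -0.094] [0.604 0.214]
{'dx': -1.5, 'dy': -0.2, 'dz': 0.6, 'wx': -0.027, 'wy': 0.001, 'wz': -0.077}
{'dx': -2.9, 'dy': -0.2, 'dz': 1.1, 'wx': -0.051, 'wy': 0.001, 'wz': -0.142}
{'dx': -4.1, 'dy': -0.1, 'dz': 1.5, 'wx': -0.072, 'wy': 0.001, 'wz': -0.199}
{'dx': -5.1, 'dy': -0.0, 'dz': 1.9, 'wx': -0.089, 'wy': 0.001, 'wz': -0.246}
{'dx': -5.7, 'dy': 0.1, 'dz': 2.1, 'wx': -0.099, 'wy': 0.001, 'wz': -0.274}
```

Emit:
send_rows --deltas '[{"dx": -1.5,"dy": -0.2,"dz": 0.6,"wx": -0.027,"wy": 0.001,"wz": -0.077,"grip": 0},{"dx": -2.9,"dy": -0.2,"dz": 1.1,"wx": -0.051,"wy": 0.001,"wz": -0.142,"grip": 0},{"dx": -4.1,"dy": -0.1,"dz": 1.5,"wx": -0.072,"wy": 0.001,"wz": -0.199,"grip": 0},{"dx": -5.1,"dy": 0,"dz": 1.9,"wx": -0.089,"wy": 0.001,"wz": -0.246,"grip": 0},{"dx": -5.7,"dy": 0.1,"dz": 2.1,"wx": -0.099,"wy": 0.001,"wz": -0.274,"grip": 0}]'

```text
time_s: 10.65
eef_pos: [0.5657, 0.0093, 0.2393]
tool_rot: [[-0.938, 0.069, 0.339], [0.066, 0.998, -0.023], [-0.34, 0.001, -0.94]]
contact_force: [-0.3, -0.1, -0.1]
width: 0.001
```

```bash
python3 - <<'E'
from h import *
s=arm.sense();print(s["q"].round(2),s["eef_pos"],s["contact_force"])
door_angle()
rows([door(t,o) for t,o in ((.04,0),(.02,0),(0,0),(0,-.003),(0,-.006))])
E
```

```text
[ 0.03  0.06 -0.31  0.86 -0.03  0.1 ] [0.56572623 0.00933525 0.23932888] [-0.29302077 -0.05250507 -0.10596166]
blue [231, 195, 117, 13, 547] angle 0.086 [ 0.569 -0.117] [0.604 0.211]
{'dx': -0.5, 'dy': -0.2, 'dz': 0.1, 'wx': -0.009, 'wy': -0.002, 'wz': -0.027}
{'dx': -0.9, 'dy': -0.2, 'dz': 0.3, 'wx': -0.016, 'wy': -0.002, 'wz': -0.046}
{'dx': -1.3, 'dy': -0.2, 'dz': 0.4, 'wx': -0.023, 'wy': -0.002, 'wz': -0.064}
{'dx': -1.6, 'dy': -0.2, 'dz': 0.5, 'wx': -0.023, 'wy': -0.002, 'wz': -0.064}
{'dx': -1.9, 'dy': -0.2, 'dz': 0.6, 'wx': -0.023, 'wy': -0.002, 'wz': -0.064}
```

Emit:
send_rows --deltas '[{"dx": -0.4,"dy": -0.1,"dz": 0.1,"wx": -0.009,"wy": 0,"wz": -0.027,"grip": 0},{"dx": -0.7,"dy": -0.1,"dz": 0.2,"wx": -0.013,"wy": 0,"wz": -0.04,"grip": 0},{"dx": -1.0,"dy": -0.1,"dz": 0.3,"wx": -0.018,"wy": 0,"wz": -0.055,"grip": 0},{"dx": -1.3,"dy": -0.2,"dz": 0.4,"wx": -0.023,"wy": 0,"wz": -0.064,"grip": 0},{"dx": -1.3,"dy": -0.2,"dz": 0.4,"wx": -0.023,"wy": 0,"wz": -0.064,"grip": 0}]'

```text
time_s: 11.2
eef_pos: [0.5781, 0.0071, 0.2394]
tool_rot: [[-0.941, 0.002, 0.339], [0.002, 1.0, -0.0], [-0.339, 0.0, -0.941]]
contact_force: [0.4, 0.9, -0.3]
width: 0.001
```

```bash
python3 - <<'E'
from h import *
s=arm.sense();print(s["eef_pos"],s["contact_force"])
door_angle()
E
```

```text
[0.57809408 0.0071494  0.23943999] [ 0.41457008  0.8795378  -0.28223178]
blue [231, 195, 118, 6, 453] angle 0.021 [ 0.589 -0.12 ] [0.604 0.211]
```

Emit:
send_rows --deltas '[{"dx": -0.2,"dy": 0,"dz": 0.1,"wx": 0,"wy": 0,"wz": 0,"grip": 0},{"dx": -0.3,"dy": 0,"dz": 0.1,"wx": 0,"wy": 0,"wz": 0,"grip": 0},{"dx": -0.5,"dy": 0,"dz": 0.2,"wx": 0,"wy": 0,"wz": 0,"grip": 0},{"dx": -0.5,"dy": 0,"dz": 0.2,"wx": 0,"wy": 0,"wz": 0,"grip": 0}]'

```text
time_s: 11.65
eef_pos: [0.5839, 0.0072, 0.2389]
tool_rot: [[-0.941, 0.001, 0.339], [0.001, 1.0, -0.0], [-0.339, -0.0, -0.941]]
contact_force: [-2.5, -0.8, 1.9]
width: 0.002
```

```bash
python3 - <<'E'
from h import *
s=arm.sense();print(s["eef_pos"],s["contact_force"])
door_angle()
E
```

```text
[0.58393251 0.00724006 0.23886512] [-2.505491  -0.7514444  1.9019913]
blue [231, 194, 118, 5, 436] angle 3.131 [ 0.595 -0.12 ] [0.607 0.211]
```

Emit:
send_rows --deltas '[{"dx": -0.2,"dy": 0,"dz": 0.1,"wx": 0,"wy": 0,"wz": 0,"grip": 0},{"dx": -0.3,"dy": 0,"dz": 0.1,"wx": 0,"wy": 0,"wz": 0,"grip": 0},{"dx": -0.3,"dy": 0,"dz": 0.1,"wx": 0,"wy": 0,"wz": 0,"grip": 0}]'

```text
time_s: 12.0
eef_pos: [0.5847, 0.0072, 0.2386]
tool_rot: [[-0.942, 0.001, 0.336], [0.001, 1.0, -0.0], [-0.336, -0.0, -0.942]]
contact_force: [-32.7, -0.2, 20.3]
width: -0.002
```

```bash
python3 - <<'E'
from h import *
s=arm.sense();print(s["eef_pos"],s["contact_force"])
door_angle()
E
```

```text
[0.58473983 0.00724955 0.23862975] [-32.70598209  -0.22591936  20.26702718]
blue [231, 194, 118, 5, 433] angle 3.132 [ 0.595 -0.12 ] [0.607 0.211]
```

There's a firm stop: 33 N with under 1 mm of travel. I'll back off and check that the door stays.

Emit:
send_rows --deltas '[{"dx": 0.5,"dy": 0,"dz": -0.2,"wx": 0,"wy": 0,"wz": 0,"grip": 0},{"dx": 2.0,"dy": 0,"dz": -0.7,"wx": 0,"wy": 0,"wz": 0,"grip": 0},{"dx": 5.0,"dy": 0,"dz": -1.8,"wx": 0,"wy": 0,"wz": 0,"grip": 0},{"dx": 8.0,"dy": 0,"dz": -2.9,"wx": 0,"wy": 0,"wz": 0,"grip": 0},{"dx": 11.3,"dy": 0,"dz": -4.1,"wx": 0,"wy": 0,"wz": 0,"grip": 0}]'

```text
time_s: 12.55
eef_pos: [0.466, 0.0074, 0.2392]
tool_rot: [[-0.941, 0.001, 0.34], [0.001, 1.0, -0.0], [-0.34, 0.0, -0.941]]
contact_force: [0.2, 0.5, 0.4]
width: -0.0
```

Emit:
send_rows --deltas '[{"dx": 0,"dy": 0,"dz": 0,"wx": 0,"wy": 0,"wz": 0,"grip": 0},{"dx": 0,"dy": 0,"dz": 0,"wx": 0,"wy": 0,"wz": 0,"grip": 0},{"dx": 0,"dy": 0,"dz": 0,"wx": 0,"wy": 0,"wz": 0,"grip": 0},{"dx": 0,"dy": 0,"dz": 0,"wx": 0,"wy": 0,"wz": 0,"grip": 0},{"dx": 0,"dy": 0,"dz": 0,"wx": 0,"wy": 0,"wz": 0,"grip": 0}]'

```text
time_s: 13.05
eef_pos: [0.4672, 0.0073, 0.239]
tool_rot: [[-0.941, 0.001, 0.339], [0.001, 1.0, -0.0], [-0.339, -0.0, -0.941]]
contact_force: [-0.5, 0.7, 0.5]
width: -0.001
```

```bash
python3 - <<'E'
from h import *
s=arm.sense();print(s["eef_pos"],s["contact_force"])
door_angle()
sc=arm.get_image("scene");a=cv2.imread("pics/scene0.png");t=arm.get_image("top");b=cv2.imread("pics/top0.png")
cv2.imwrite("pics/fin.png",cv2.resize(sc[150:390,90:540],(800,427),interpolation=cv2.INTER_CUBIC))
for n,x,y,w,h in (("tee",378,158,22,26),("tape",415,168,24,28),("can",158,182,34,32),("grey",390,227,20,20),("white",359,233,20,20),("wrench",464,246,24,60),("driver",400,280,32,64)):
    print(n,"mean diff",cv2.absdiff(t,b)[y:y+h,x:x+w].mean().round(2))
E
```

```text
[0.46723204 0.00732768 0.23900585] [-0.4550275   0.73410806  0.51076609]
blue [232, 194, 117, 5, 425] angle 3.132 [ 0.595 -0.12 ] [0.607 0.208]
tee mean diff 3.66
tape mean diff 2.73
can mean diff 3.25
grey mean diff 3.22
white mean diff 3.48
wrench mean diff 3.35
driver mean diff 2.94
```

View pics/fin.png

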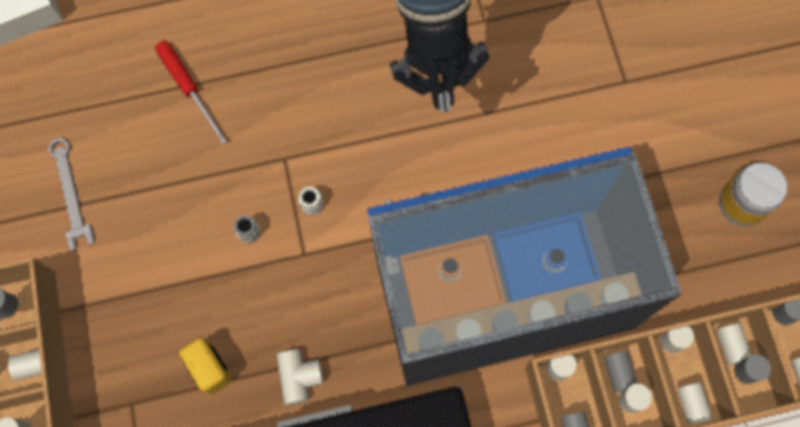

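The final view shows the door flush along (370,210)–(632,153), with both couplings standing in their own trays at (450,268) and (555,260). The bystanders are unmoved and the gripper is clear, so I'm handing in.

```bash
python3 -c "
from station import arm
print(arm.sign_off())"
```

```text
the job is handed in; nothing more can be done
None
```

The orange coupling is standing in the orange tray, the door is shut on its catch, and I handed the job in at about 13 s of the 72 s.

- **Coupling:** I gripped it with the tool tilted 50° and carried it in under the roof. The check picture after release showed it upright in its tray. The final picture shows it there still, with the blue coupling unmoved in its own tray.
- **Door:** I pushed the outer face until it met a firm stop, at 33 N along the push (about 38 N in all) with under 1 mm of travel. About 1 s after I backed off, the measured angle had not changed.
- **Bystanders:** picture differences around each one were only noise level (about 3 grey levels), and the final view shows them upright and in place. The gripper was clear of everything.

**Limits of the checks:**
- The camera reads the shut door as −0.01 rad rather than 0. That is within its pixel and cabinet-angle error, so "fully home" rests on the firm stop and the steady angle after release.
- An automatic check for the placed coupling (a dark-bore mask) found nothing through the tinted roof, so I confirmed the placing by eye.
- One gripper-closing call was refused for missing keys. I sent it again and nothing had moved in between.

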